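Tip one humidifier ball out of a divided caddy into a humidor tray

ROBOT

A 6-joint arm with a two-finger parallel gripper is mounted at the origin on the work surface. World frame = base frame: x ahead of the robot, y to its left, z up, the work surface at z = 0. Lengths are in m, angles in rad, forces in N, time in s.
With the tool pointing down it reaches from about 0.375 to 0.975 m from the base axis. Payload 3.8 kg.
Tool frame: the origin (TCP) lies between the finger pads; the fingertips stand 17 mm ahead of it and the grasp point (between the pads) lies 2 mm behind it; z points along the fingers, y is the line along which they close (so a half turn about z gives the same grasp; the last joint's range is limited). The gripper opens to 85 mm and grips with 20 to 120 N. Pads are 22 mm wide; open, the fingers measure 114 mm over their backs; the gripper's body (76 mm by 85 mm) begins 54 mm behind the grasp point. The pads swing forward as they close: fully open they stand 13 mm farther back than shut.
Start: joints at [1.064, 0.264, 1.604, -0, 1.274, -0.037], TCP at [0.306, 0.602, 0.248] pointing down, gripper open.
Joint ranges: [-2.63, 2.63], [-0.94, 2.18], [0.31, 2.57], [-1.31, 4.45], [0, 2.66], [-2.55, 2.55]. Speed limits (rad/s): [2.57, 2.57, 3.14, 3.14, 3.14, 3.14].

INTERFACE

Orientations are given as a rotation vector (axis times angle).
In Python, from workcell import bot gives the robot as it stands.
- The arm moves only by the tool play_rows, never from a script. Its argument "steps" is one flat list of numbers, 4 for each row, row after row: the shift along the tool's x, y, z in m, then the turn about the tool's z in rad. A call has 1 to 10 rows; each row is the pose to reach, as a shift and turn from the pose commanded when the call began, along the tool's axes at that moment; what a row does not reach only later rows make up. A row lasts 1/8 s, in which the tool goes at most 62.5 mm and 10.7 degrees, less where a joint would pass 70% of its speed; a pose out of reach is approached as far as the arm can. A call with a gripper value outside its range is refused whole. "jaw" is the closure in counts, from 0 (fully open) to 255 (shut), set as the call begins (left out, the last holds). The fingers move at their own pace and stop on an object; "grip_force" is the grip in N (left out, the last holds). Time passes only in rows, so rows that repeat a pose let the fingers close. It gives the time, the measured TCP pose, the force, the opening and the grip force at its end, in the units of the state.
- bot.read_state(): the state, without advancing time (a new reading comes with each control period).
- bot.read_camera(name): name is "scene" or "top"; returns a dict with "pixels" (400x640x3 uint8, blue, green, red), "mtx" (3x3 intrinsics, pixels), "dist" ([k1, k2, p1, p2, k3] as OpenCV has them; the pictures are not rectified), "R" (3x3) and "t" (3): a world point X has camera coordinates R X + t. Camera axes: x right, y down, z forward; pixel columns grow to the right and rows downward; lengths in m; the calibration is good to about 2 mm. A picture is of the moment at which its call begins. There is no depth.
- bot.finish_job(): hands the job in; it is judged then, once.
The state is a dict: "time": time; "q": joint angles; "joint_vel": joint speeds; "joint_torque": joint torques, N m; "tool_pos": TCP position; "tcp_rot": TCP orientation; "wrist_force": force on the tool from outside, world axes, zero at the start; "torque": the same for the moment, N m; "width": opening from 0.0 (shut) to 1.0 (fully open); "grip_force": force on a finger pad.
Only numpy, scipy, OpenCV 4.12 (cv2) and the standard library are available. Lean on these libraries where they do the work, as an engineer would, in place of code of your own. Each camera call takes 0.05 s, during which the arm holds its last target. There are 200 camera calls.

TASK

Carry the white four-compartment caddy by its black centre grip onto the cork mat, set it down flat there and let go. Then take it again for tipping and, holding it low over the cedar humidor tray, tip it toward the corner of the green ball so that only the green ball rolls out into the tray; set the caddy back flat on the mat with the other three balls still in it. Finally roll the green ball across the tray, without lifting it, until it drops into the round recess, and do not disturb the other things on the bench.

Things in the scene. Friction and masses are not known exactly. Their poses are not given: they have to be found in the camera images.
- caddy: Loose white plastic caddy, 0.35 kg empty (varies), 156 x 156 mm, its four corners cut off by 36 mm. Origin: centre of its underside, z up; x and y run square to its outer walls. Floor 5 mm thick; outer walls and the two dividers (along x and y through the centre) are 5 mm thick and end 31 mm above the underside. Four compartments, centres 41 mm from the origin along x and along y.
- corner (a point): Middle of one of the four alike cut corners, the (+x, +y) one, on the outer top edge of its sill: 85 mm from the caddy's axis, 11 mm above its underside. Each cut is 51 mm long, closed only by a grey sill 6 mm over the floor. A ball rolls over it at a tilt of about 46 degrees straight toward that corner (55 to 60 is sure); the walls hold the other balls. A tilt up to 30 degrees spills none.
- grip (a point): Point on the caddy's centre grip, 78 mm above its underside, a good height to hold it. The grip is an upright black square post, 28 mm across its flats, its top 100 mm above the underside; it is turned 45 degrees, so its flat faces look toward the four corners. It can be gripped with the fingers upright or leaning along the faces. The balls reach 45 mm above the underside.
- green_center (a point): Green humidifier ball, smooth rigid plastic, 40 mm diameter, 30 g; this point is its centre. It starts alone in one of the four compartments of the caddy, which one varies.
- blue_center (a point): Blue humidifier ball, smooth rigid plastic, 40 mm diameter, 30 g; this point is its centre. It starts alone in one of the four compartments of the caddy, which one varies.
- orange_center (a point): Orange humidifier ball, smooth rigid plastic, 40 mm diameter, 30 g; this point is its centre. It starts alone in one of the four compartments of the caddy, which one varies.
- red_center (a point): Red humidifier ball, smooth rigid plastic, 40 mm diameter, 30 g; this point is its centre. It starts alone in one of the four compartments of the caddy, which one varies.
- humidor: Fixed shallow tray of cedar, floor 220 (x) x 180 (y) mm, its top 12 mm above the bench; a rim 8 mm thick all round stands 8 mm over the floor (20 mm above the bench). Origin: centre of its underside. A ball lying on the floor has its centre 32 mm above the bench, and may roll as far as the rim, which stops it.
- recess (a point): Centre of the round recess in the floor of the humidor tray, at the level of the floor, 60 mm from the tray's centre toward its -x end; 32 mm diameter, 12 mm deep. A 40 mm ball dropped in it has its centre 24 mm above the bench (12 mm over the floor).
- mat: Fixed square cork mat, 170 x 170 x 4 mm. Origin: centre of its underside; its top is 4 mm above the bench.
- sprayer: Bystander: green spray bottle with black head, 68 mm across, 200 mm tall, standing; origin at the centre of its foot.
- dish: Bystander: glass dish, 100 mm across, 35 mm high; origin at the centre of its foot.
- cigar_a: Bystander: rolled brown cigar with red band, 150 mm long, 18 mm thick, lying along its own x; origin under its middle.
- cigar_b: Bystander: a second such cigar.
- blade: Bystander: flat steel leaf-cutting blade, 155 x 70 x 4 mm; origin on its underside.
- driver: Bystander: screwdriver with yellow handle lying along its own x; origin under its middle.
There are look-alikes about, which are no part of the job. Of the things like the mat, leave any that is grey or turquoise; of the rest the larger one is meant.

How it is judged:
On the way, in this order (a step that is already met when the one before it is completed fails the run):
1. the caddy stands flat on the cork mat, let go, with all four balls still in it (horizontal distance between caddy and mat below 0.045 m and height (world z) of caddy below 0.012 m and angle between caddy's own z axis and vertical below 0.06 rad and contact force between the fingers and caddy below 0.1 N and linear speed of caddy below 0.03 m/s and distance between each of green_center, blue_center, orange_center, red_center and caddy below 0.085 m), for 0.2 s.
2. the caddy is tipped by more than 35 degrees and the green ball has rolled out of it into the humidor tray, the other three still in the caddy (angle between caddy's own z axis and vertical above 0.61 rad and x of green_center in the frame of humidor between -0.11 and 0.11 m and y of green_center in the frame of humidor between -0.09 and 0.09 m and height (world z) of green_center below 0.05 m and distance between each of blue_center, orange_center, red_center and caddy below 0.085 m), for 0.1 s.
At the end, for the whole second after the job is handed in: The green ball rests in the recess (centre within 6 mm of the recess's axis and less than 28 mm above the bench). The caddy stands flat (within 3 degrees) and released on the mat, its centre within 45 mm of the mat's, with the blue, orange and red balls still in it (horizontal distance between caddy and mat below 0.045 m and height (world z) of caddy below 0.012 m and angle between caddy's own z axis and vertical below 0.06 rad and contact force between the fingers and caddy below 0.1 N and linear speed of each of caddy, green below 0.03 m/s and distance between each of blue_center, orange_center, red_center and caddy below 0.085 m and horizontal distance between green_center and recess below 0.006 m and height (world z) of green_center below 0.028 m); the robot touches nothing.
It fails at once if the green ball is let fall from height: it is out of the caddy and its centre is more than 140 mm above the bench (distance between green_center and caddy above 0.125 m and height (world z) of green_center above 0.14 m).
It fails at once if the fingers hold or lift the green ball clear of the humidor tray's floor (touched with its centre above 55 mm) (contact force between the fingers and green above 0.3 N and height (world z) of green_center above 0.055 m).
It fails at once if a bystander is moved by more than 30 mm (distance of any of sprayer, dish, cigar_a, cigar_b, blade, driver from where it was at the start of the episode above 0.03 m).
It also fails if it takes over 72 s, if anything falls off the work surface, if the arm or the gripper's body presses on something with over 40 N, if the wrist force passes 120 N, or if a joint passes its speed limit or range.

## Working session

There is one attempt and no reset: what is moved stays moved. The work goes in short steps, Python scripts to look and compute and a tool call to move; the robot and the scene stay as the last step left them, time stands still between calls to the robot, and variables do not carry over. Pictures are saved under pics/ and viewed, at most 10 in all, crops included, and the job is handed in when it is done.

Besides the shell and the picture viewer there is one more tool, called after "Emit:" by a JSON object that holds its "api" and its "payload". play_rows: Moves the arm, as the interface text tells. Its arguments: {"type":"object","properties":{"steps":{"type":"array"},"jaw":{"type":"number"},"grip_force":{"type":"number"}},"required":["steps"]}

```bash
ls; mkdir -p pics; cat > h.py <<'E'
import numpy as np,cv2
from workcell import bot
def cam(n):
    c=bot.read_camera(n); return c
def ray(c,px,z):
    u=cv2.undistortPoints(np.array([[px]],float),c["mtx"],np.array(c["dist"],float))[0,0]
    R=np.array(c["R"]);t=np.array(c["t"]);o=-R.T@t;d=R.T@np.array([u[0],u[1],1.])
    return o+d*(z-o[2])/d[2]
def proj(c,X):
    return cv2.projectPoints(np.array(X,float).reshape(-1,1,3),cv2.Rodrigues(np.array(c["R"]))[0],np.array(c["t"],float),c["mtx"],np.array(c["dist"],float))[0].reshape(-1,2)
E
python3 - <<'E'
from h import *
for n in("scene","top"):
    c=cam(n);cv2.imwrite(f"pics/{n}0.png",c["pixels"]);print(n,-np.array(c["R"]).T@c["t"])
print(bot.read_state())
E
```

```text
pics
scene [0.86233795 0.67736608 1.33362436]
top [0.30243379 0.0037498  1.17336759]
{'time': 0.1, 'q': array([ 1.06407947e+00,  2.64713861e-01,  1.60524592e+00, -1.20713869e-05,
        1.27370125e+00, -3.68836048e-02]), 'joint_vel': array([ 0.00109772, -0.00196669, -0.00317162, -0.00097432,  0.00124848,
        0.00018766]), 'joint_torque': array([ 2.87678513e-04, -5.16707146e+01, -3.68590772e+01, -9.86868554e-05,
        6.35147357e-03, -6.38684719e-05]), 'tool_pos': array([0.30528738, 0.60131127, 0.24705762]), 'tcp_rot': array([-0.73111063, -3.05477544,  0.00313406]), 'wrist_force': array([-0.51022371,  0.05414378, -0.56039458]), 'torque': array([-0.01322303,  0.01880093, -0.00364987]), 'grip_force': 0.0, 'width': 1.0005269522980513}
```

View pics/scene0.png

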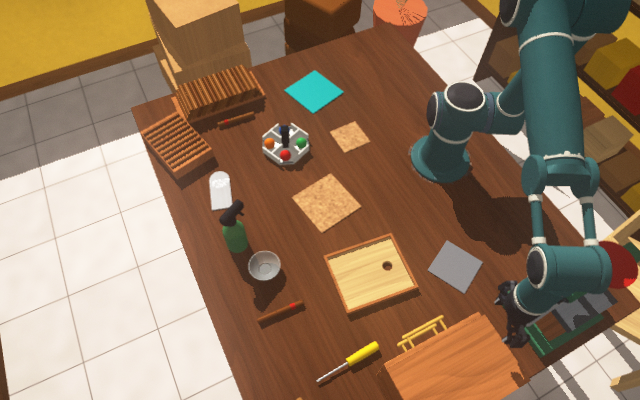

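View pics/top0.png

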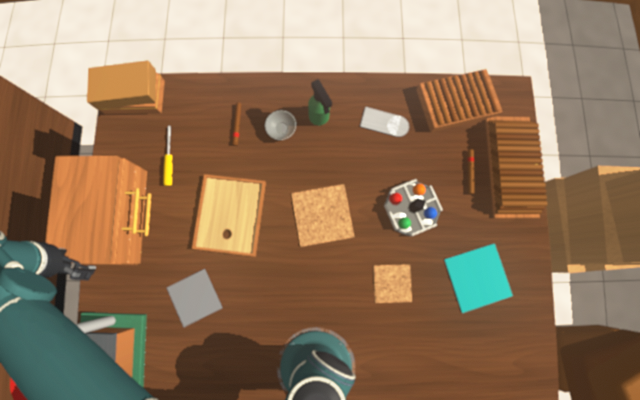

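Candidates in the top view:
- Mats: large cork (323,215), small cork (393,283), turquoise (479,278) and grey (194,297). I choose the large cork.
- Caddy: (413,207). The white scoop at (385,122) is not it.
- Tray: (229,215), with its recess at (227,234).
- Balls: green (405,223), red (397,198), orange (420,189), blue (432,213).

Next I measure these and check with a close crop.

```bash
cat > meas.py <<'E'
from h import *
B={'green':((45,120,60),(80,255,255)),'blue':((105,120,60),(125,255,255)),'orange':((8,170,150),(18,255,255)),'red':((0,180,110),(4,255,255))}
def tri(cs,pxs):
    A=[];b=[]
    for c,p in zip(cs,pxs):
        o=ray(c,p,1.0);d=ray(c,p,0.)-o;d/=np.linalg.norm(d);P=np.eye(3)-np.outer(d,d);A.append(P);b.append(P@o)
    return np.linalg.lstsq(np.vstack(A),np.hstack(b),rcond=None)[0]
def blob(c,lo,hi,near,r=60):
    hsv=cv2.cvtColor(c["pixels"],cv2.COLOR_BGR2HSV);m=cv2.inRange(hsv,lo,hi)
    k=np.zeros_like(m);cv2.circle(k,tuple(int(v) for v in near),int(r),255,-1);m&=k
    n,l,s,ce=cv2.connectedComponentsWithStats(m)
    if n<2:return None,None,None
    i=1+np.argmax(s[1:,4]);return ce[i],s[i,4],(l==i).astype(np.uint8)
def quad(m):
    cn=max(cv2.findContours(m,0,1)[0],key=cv2.contourArea)
    return cv2.minAreaRect(cn)
E
python3 - <<'E'
from meas import *
t=cam("top");s=cam("scene")
for k,(lo,hi) in B.items():
    a=blob(t,lo,hi,(413,207),40);b=blob(s,lo,hi,(286,145),35)
    print(k,a[:2],b[:2], ray(t,a[0],.029).round(4) if a[0] is not None else 0)
for n,near,lo,hi,z in(("mat",(323,215),(8,60,110),(25,190,255),.004),("tray",(229,215),(8,50,130),(30,200,255),.012)):
    ce,ar,m=blob(t,lo,hi,near,50)
    m=cv2.morphologyEx(m,cv2.MORPH_CLOSE,np.ones((7,7)))
    r=quad(m);P=np.array([ray(t,p,z) for p in cv2.boxPoints(r)]);print(n,ar,P.round(4).tolist(),P.mean(0).round(4),np.linalg.norm(np.diff(P,axis=0),axis=1).round(4))
    print(np.degrees(np.arctan2(*(P[1]-P[0])[[1,0]])))
# recess dark
g=t["pixels"][225:243,218:238].sum(2);i=g<g.min()+110;yy,xx=np.nonzero(i);p=(xx.mean()+218,yy.mean()+225);print("recess",p,ray(t,p,.010))
cv2.imwrite("pics/c1.png",np.hstack([cv2.resize(t["pixels"][167:247,373:453],(400,400),interpolation=2),cv2.resize(s["pixels"][105:185,246:326],(400,400),interpolation=2)]))
E
```

```text
green (array([404.89333333, 222.58666667]), np.int32(75)) (array([300.98550725, 142.05797101]), np.int32(69)) [ 0.4309 -0.2719  0.029 ]
blue (array([430.97777778, 212.7       ]), np.int32(90)) (array([279.66666667, 129.33333333]), np.int32(9)) [ 0.4617 -0.3545  0.029 ]
orange (array([419.9125, 188.775 ]), np.int32(80)) (array([268.42857143, 141.41071429]), np.int32(56)) [ 0.5369 -0.3231  0.029 ]
red (array([395.57894737, 198.09210526]), np.int32(76)) (array([284.94666667, 154.65333333]), np.int32(75)) [ 0.5071 -0.2456  0.029 ]
mat 7835 [[0.4563, 0.1986, 0.004], [0.6855, -0.0212, 0.004], [0.4576, -0.2411, 0.004], [0.2418, -0.0211, 0.004]] [ 0.4603 -0.0212  0.004 ] [0.3176 0.3167 0.3082]
-43.79393782082794
tray 5709 [[0.3342, 0.3893, 0.012], [0.6009, 0.361, 0.012], [0.559, 0.1012, 0.012], [0.2971, 0.138, 0.012]] [0.4478 0.2474 0.012 ] [0.2682 0.2631 0.2645]
-6.067382980013021
recess (np.float64(226.8913043478261), np.float64(233.6304347826087)) [0.39677523 0.27741138 0.01      ]
```

View pics/c1.png

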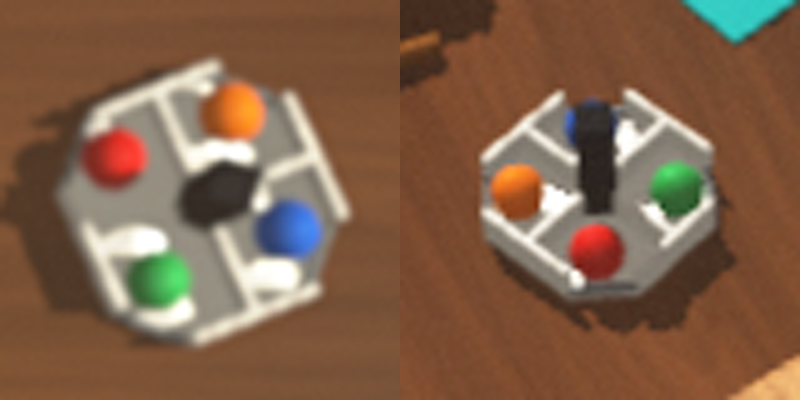

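The crop confirms the caddy: green sits in the compartment toward the robot and left, the black post is in the middle, and the yaw is about 21°. My mat and tray masks were clipped, so I redo those more carefully.

```bash
python3 - <<'E'
from meas import *
t=cam("top");s=cam("scene")
def fit(c,near,lo,hi,z,R,op=3):
    hsv=cv2.cvtColor(c["pixels"],cv2.COLOR_BGR2HSV);m=cv2.inRange(hsv,lo,hi)
    k=np.zeros_like(m);cv2.circle(k,near,R,255,-1);m&=k
    m=cv2.morphologyEx(m,cv2.MORPH_OPEN,np.ones((op,op)));m=cv2.morphologyEx(m,cv2.MORPH_CLOSE,np.ones((9,9)))
    cn=max(cv2.findContours(m,0,1)[0],key=cv2.contourArea)[:,0]
    W=np.array([ray(c,p,z)[:2] for p in cn.astype(float)],np.float32)
    r=cv2.minAreaRect(W);b=cv2.boxPoints(r);print(near,np.round(r[0],4),np.round(r[1],4),round(r[2],2));return r
for c,nm,nt in((t,(323,215),(229,215)),(s,(327,202),(371,273))):
    fit(c,nm,(8,60,110),(25,190,255),.004,55)
    p=c["pixels"][nt[1],nt[0]];print(cv2.cvtColor(c["pixels"],cv2.COLOR_BGR2HSV)[nt[1],nt[0]-0])
    fit(c,nt,(14,60,140),(30,200,255),.012,58)
# post top: dark mask
pts=[]
for c,n,r in((t,(417,205),18),(s,(285,135),22)):
    m=cv2.inRange(c["pixels"],(0,0,0),(60,60,60));k=np.zeros_like(m);cv2.circle(k,n,r,255,-1);m&=k
    yy,xx=np.nonzero(m);print("post",len(xx),xx.min(),xx.max(),yy.min(),yy.max(),xx.mean(),yy.mean())
    print(ray(c,(xx.mean(),yy.mean()),.05), ray(c,(xx.mean(),yy.min()+3.),.1))
ang=[]
W={k:ray(t,blob(t,*v,(413,207),40)[0],.025) for k,v in B.items()}
P=np.mean(list(W.values()),0);print("ballmean",P)
for a,b,off in(("green","red",0),("blue","orange",0),("red","orange",-90),("green","blue",-90)):
    d=W[b]-W[a];print(np.degrees(np.arctan2(d[1],d[0]))-off)
# caddy floor+walls mask (grey/white)
hsv=cv2.cvtColor(t["pixels"],cv2.COLOR_BGR2HSV);m=cv2.inRange(hsv,(0,0,95),(180,60,255))
k=np.zeros_like(m);cv2.circle(k,(413,207),36,255,-1);m&=k;m=cv2.morphologyEx(m,cv2.MORPH_CLOSE,np.ones((9,9)))
cn=max(cv2.findContours(m,0,1)[0],key=cv2.contourArea)[:,0].astype(float)
W=np.array([ray(t,p,.022)[:2] for p in cn],np.float32);print("caddy",cv2.minAreaRect(W),cv2.minEnclosingCircle(W))
E
```

```text
(323, 215) [ 0.461  -0.0208] [0.3418 0.3394] 0.2
[ 20 120 241]
(229, 215) [0.4574 0.2742] [0.1837 0.2276] 83.99
(327, 202) [ 0.448  -0.0232] [0.4097 0.3939] 15.95
[ 19 123 235]
(371, 273) [0.4588 0.2727] [0.1775 0.2216] 83.41
post 88 410 423 200 211 415.3863636363636 205.77272727272728
[ 0.47990303 -0.30089243  0.05      ] [ 0.48016108 -0.28767036  0.1       ]
post 133 281 288 126 147 284.5187969924812 135.82706766917292
[ 0.4813711 -0.3078357  0.05     ] [ 0.48339112 -0.29748898  0.1       ]
ballmean [ 0.48487786 -0.29981189  0.025     ]
19.127103619831356
22.677807739200027
21.14173624381729
20.345461958776397
caddy ((0.48152852058410645, -0.3007637858390808), (0.16193127632141113, 0.16620153188705444), 21.799970626831055) ((0.4796102046966553, -0.30171799659729004), 0.09070950001478195)
```

```bash
cat > plan.py <<'E'
import sys
from h import *
# usage: plan.py x y z yawdeg(of tool y)   -> shift in tool axes, turn
s=bot.read_state();R=cv2.Rodrigues(np.array(s["tcp_rot"]))[0];p=np.array(s["tool_pos"])
yaw=np.degrees(np.arctan2(R[1,1],R[0,1]))
print("t",s["time"],"p",p.round(4),"yaw_y",yaw.round(1),"zdir",R[:,2].round(3),"F",np.round(s["wrist_force"],1),"w",round(s["width"],3),"q",np.round(s["q"],2))
a=list(map(float,sys.argv[1:]))
for i in range(0,len(a),4):
    d=R.T@(np.array(a[i:i+3])-p);print(d.round(3),round(float(np.radians(yaw-a[i+3])),3))
E
python3 plan.py .4825 -.3005 .20 66 .4825 -.3005 .076 66
```

```text
t 0.3 p [0.3055 0.6016 0.2478] yaw_y 63.1 zdir [-0.    -0.001 -1.   ] F [-0.5 -0.3 -0.2] w 0.996 q [ 1.06  0.26  1.6  -0.    1.27 -0.04]
[-0.566 -0.724  0.048] -0.051
[-0.566 -0.724  0.172] -0.051
```

Emit:
{"api": "play_rows", "payload": {"steps": [0,0,-0.06,0,-0.02,-0.04,-0.1,0,-0.28,-0.36,-0.1,-0.05,-0.28,-0.36,-0.1,-0.05,-0.28,-0.36,-0.1,-0.05,-0.28,-0.36,-0.1,-0.05,-0.566,-0.724,-0.02,-0.05,-0.566,-0.724,-0.02,-0.05,-0.566,-0.724,0.0,-0.05,-0.566,-0.724,0.0,-0.05], "jaw": 0}}

```text
time: 1.55
tool_pos: [0.4073, 0.0686, 0.3119]
tcp_rot: [0.654, 3.071, 0.001]
wrist_force: [0.8, 0.2, -0.4]
width: 0.998
grip_force: 0.0
```

```bash
python3 plan.py .4825 -.3005 .20 66 .4825 -.3005 .076 66
```

```text
t 1.55 p [0.4073 0.0686 0.3119] yaw_y 66.0 zdir [ 0.002  0.    -1.   ] F [ 0.8  0.2 -0.4] w 0.998 q [ 0.11 -0.29  2.03  0.    1.39 -1.04]
[-0.219 -0.307  0.112] -0.001
[-0.219 -0.307  0.236] -0.001
```

Emit:
{"api": "play_rows", "payload": {"steps": [-0.219,-0.307,0.07,0,-0.219,-0.307,0.07,0,-0.219,-0.307,0.07,0,-0.219,-0.307,0.07,0,-0.219,-0.307,0.07,0,-0.219,-0.307,0.07,0,-0.219,-0.307,0.07,0,-0.219,-0.307,0.11,0,-0.219,-0.307,0.11,0]}}

```text
time: 2.68
tool_pos: [0.4797, -0.2971, 0.1984]
tcp_rot: [-0.653, -3.066, -0.005]
wrist_force: [0.4, -0.2, -0.7]
width: 0.996
grip_force: 0.0
```

```bash
python3 plan.py .4825 -.3005 .20 66 .4825 -.3005 .076 66; python3 - <<'E'
from h import *
t=cam("top");s=cam("scene")
cv2.imwrite("pics/c2.png",np.hstack([cv2.resize(t["pixels"][157:257,363:463],(400,400)),cv2.resize(s["pixels"][85:185,236:336],(400,400))]))
E
```

```text
t 2.675 p [ 0.4797 -0.2971  0.1984] yaw_y 66.0 zdir [-0.006  0.005 -1.   ] F [ 0.4 -0.2 -0.7] w 0.996 q [-0.6   0.1   1.89  0.    1.16 -1.75]
[-0.004 -0.002 -0.002] -0.001
[-0.005 -0.002  0.122] -0.001
```

View pics/c2.png

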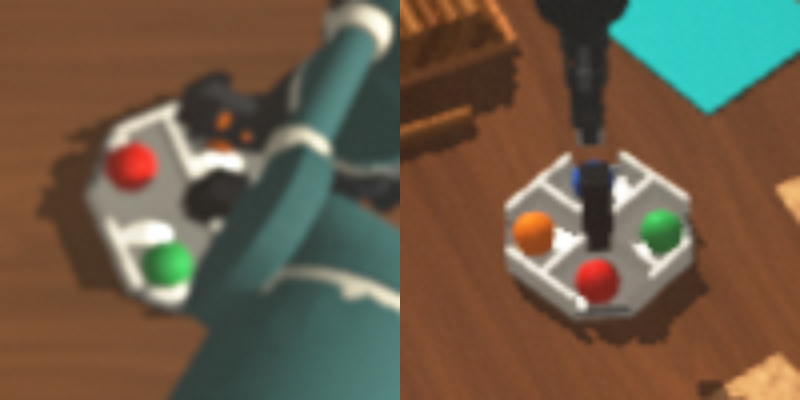

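The gripper is directly above the post, closing along the red–blue diagonal. I descend now.

Emit:
{"api": "play_rows", "payload": {"steps": [-0.004,-0.002,0.04,0,-0.004,-0.002,0.08,0,-0.004,-0.002,0.11,0,-0.004,-0.002,0.122,0,-0.004,-0.002,0.122,0,-0.004,-0.002,0.122,0]}}

```text
time: 3.52
tool_pos: [0.4864, -0.3034, 0.0819]
tcp_rot: [0.654, 3.07, -0.002]
wrist_force: [0.0, 0.2, 1.0]
width: 1.003
grip_force: 0.0
```

Emit:
{"api": "play_rows", "payload": {"steps": [0,0,0,0,0,0,0,0,0,0,0,0,0,0,0,0,0,0,0,0,0,0,0,0], "jaw": 255, "grip_force": 50}}

```text
time: 4.28
tool_pos: [0.4851, -0.3031, 0.0803]
tcp_rot: [0.654, 3.072, -0.001]
wrist_force: [-2.1, -1.1, 6.1]
width: 0.325
grip_force: 51.4
```

Emit:
{"api": "play_rows", "payload": {"steps": [0,0,-0.01,0,0,0,-0.03,0,0,0,-0.05,0,0,0,-0.05,0,0,0,-0.05,0]}}

```text
time: 4.9
tool_pos: [0.4849, -0.3025, 0.13]
tcp_rot: [0.655, 3.072, -0.0]
wrist_force: [-0.5, -0.9, -5.0]
width: 0.321
grip_force: 50.1
```

```bash
python3 - <<'E'
from h import *
t=cam("top");s=cam("scene")
for c,px in((t,(323,215)),(s,(327,202))):print(ray(c,px,.004))
cv2.imwrite("pics/c3.png",np.hstack([cv2.resize(t["pixels"][145:265,270:450],(450,300)),cv2.resize(s["pixels"][75:235,236:396],(300,300))]))
E
python3 plan.py .457 -.02 .15 -6 .457 -.02 .080 -6
```

```text
[ 0.45706414 -0.02108961  0.004     ]
[ 0.45845577 -0.01533724  0.004     ]
t 5.0 p [ 0.4843 -0.3021  0.1289] yaw_y 65.9 zdir [-0.001  0.001 -1.   ] F [-0.5  0.2 -5.5] w 0.318 q [-0.6   0.17  1.95  0.    1.02 -1.75]
[ 0.14   0.247 -0.021] 1.256
[0.14  0.246 0.049] 1.256
```

View pics/c3.png

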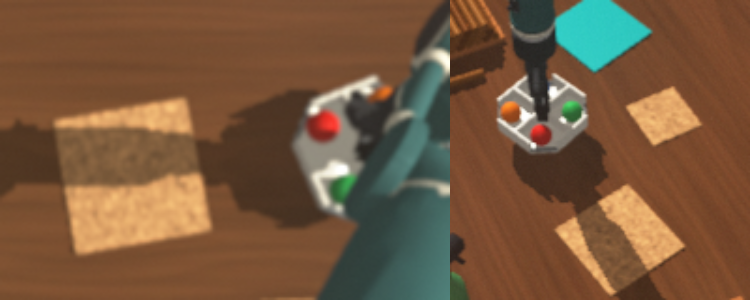

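The caddy is lifted with all its balls in. I carry it to the mat gently, turning it as it goes.

Emit:
{"api": "play_rows", "payload": {"steps": [0.004,0.007,-0.01,0.04,0.013,0.022,-0.01,0.12,0.026,0.045,-0.01,0.23,0.04,0.07,-0.01,0.36,0.054,0.095,-0.01,0.49,0.068,0.12,-0.01,0.62,0.082,0.145,-0.01,0.75,0.096,0.17,-0.01,0.88,0.11,0.195,-0.01,1.01,0.123,0.217,0.0,1.12]}}

```text
time: 6.25
tool_pos: [0.4612, -0.0533, 0.1297]
tcp_rot: [2.19, 2.251, 0.001]
wrist_force: [0.2, 0.5, -5.2]
width: 0.323
grip_force: 50.2
```

```bash
python3 plan.py .4575 -.019 .14 -6 .4575 -.019 .083 -6
```

```text
t 6.25 p [ 0.4612 -0.0533  0.1297] yaw_y 1.6 zdir [ 0.001 -0.    -1.   ] F [ 0.2  0.5 -5.2] w 0.323 q [-0.17 -0.03  2.16  0.    1.01 -0.2 ]
[ 0.034 -0.003 -0.01 ] 0.132
[ 0.034 -0.003  0.047] 0.132
```

Emit:
{"api": "play_rows", "payload": {"steps": [0.015,0,0,0.07,0.028,-0.003,0.005,0.13,0.034,-0.003,0.015,0.13,0.034,-0.003,0.025,0.13,0.034,-0.003,0.035,0.13,0.034,-0.003,0.042,0.13,0.034,-0.003,0.047,0.13,0.034,-0.003,0.047,0.13,0.034,-0.003,0.047,0.13]}}

```text
time: 7.38
tool_pos: [0.4567, -0.0207, 0.0842]
tcp_rot: [-2.328, -2.108, 0.002]
wrist_force: [-7.1, 0.8, 9.3]
width: 0.325
grip_force: 52.0
```

```bash
python3 plan.py .4575 -.019 .083 -6
```

```text
t 7.375 p [ 0.4567 -0.0207  0.0842] yaw_y -5.7 zdir [-0.001 -0.    -1.   ] F [-7.1  0.8  9.3] w 0.325 q [-0.1   0.02  2.21 -0.    0.91 -0.  ]
[0.002 0.001 0.001] 0.006
```

Emit:
{"api": "play_rows", "payload": {"steps": [0,0,-0.003,0,0,0,-0.003,0,0,0,-0.003,0,0,0,-0.003,0,0,0,-0.003,0,0,0,-0.003,0,0,0,-0.003,0,0,0,-0.003,0], "jaw": 0}}

```text
time: 8.38
tool_pos: [0.457, -0.0204, 0.0857]
tcp_rot: [-2.329, -2.109, 0.0]
wrist_force: [0.6, -0.1, -1.3]
width: 1.002
grip_force: 0.0
```

```bash
python3 plan.py .4575 -.019 .083 -6;python3 - <<'E'
from meas import *
t=cam("top");s=cam("scene")
cv2.imwrite("pics/c4.png",np.hstack([cv2.resize(t["pixels"][140:280,180:380],(500,350)),cv2.resize(s["pixels"][140:320,260:440],(300,300))[:,:] if 0 else cv2.resize(s["pixels"][150:330,265:415],(290,350))]))
for k,v in B.items():
    b=blob(s,*v,(327,195),45);a=blob(t,*v,(323,215),45)
    print(k,a[1],b[1],[ray(c,q[0],.029).round(3) for c,q in((t,a),(s,b)) if q[0] is not None])
E
```

```text
t 8.375 p [ 0.457  -0.0204  0.0857] yaw_y -5.7 zdir [-0. -0. -1.] F [ 0.6 -0.1 -1.3] w 1.002 q [-0.1   0.02  2.21 -0.    0.91 -0.  ]
[0.001 0.    0.003] 0.006
green 2 80 [array([0.455, 0.035, 0.029]), array([0.457, 0.049, 0.029])]
blue 79 84 [array([0.405, 0.009, 0.029]), array([0.405, 0.005, 0.029])]
orange 82 10 [array([ 0.438, -0.063,  0.029]), array([ 0.433, -0.075,  0.029])]
red None 89 [array([ 0.501, -0.012,  0.029])]
```

View pics/c4.png

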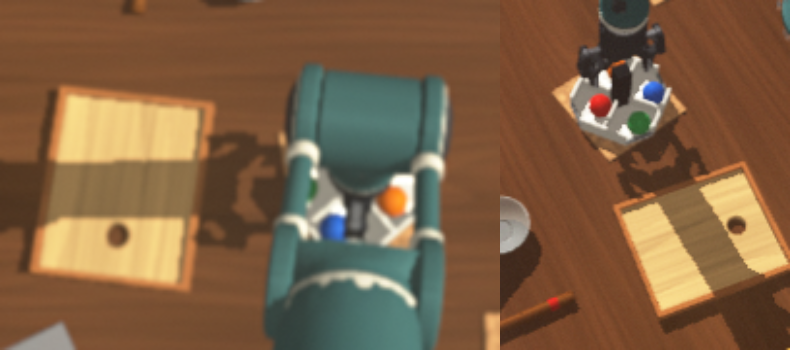

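Step 1 is complete: the caddy is flat on the mat, released, with all four balls in and the green corner facing the tray.

The tool can't be leaned with these moves. I'll regrip the post lightly so it can pivot about the closing axis, then tip the caddy by pushing its green-corner sill against the tray's near rim.

Emit:
{"api": "play_rows", "payload": {"steps": [0.002,0,0.003,0.01,0.002,0,0.003,0.01,0.002,0,0.003,0.01,0.002,0,0.003,0.01,0.002,0,0.003,0.01,0.002,0,0.003,0.01,0.002,0,0.003,0.01], "jaw": 255, "grip_force": 25}}

```text
time: 9.35
tool_pos: [0.4572, -0.0184, 0.0828]
tcp_rot: [-2.339, -2.097, -0.0]
wrist_force: [-0.5, 0.8, 1.8]
width: 0.325
grip_force: 26.0
```

Emit:
{"api": "play_rows", "payload": {"steps": [0,0,-0.004,0,0,0,-0.008,0,0,0,-0.012,0,0.01,0,-0.012,0,0.025,0,-0.012,0,0.045,0,-0.012,0,0.065,0,-0.012,0,0.08,0,-0.012,0,0.085,0,-0.012,0,0.085,0,-0.012,0]}}

```text
time: 10.6
tool_pos: [0.4664, 0.0664, 0.0946]
tcp_rot: [2.338, 2.098, -0.001]
wrist_force: [0.2, -0.4, -5.0]
width: 0.327
grip_force: 26.4
```

```bash
python3 plan.py .4676 .085 .093 -6;python3 - <<'E'
from meas import *
t=cam("top");s=cam("scene")
cv2.imwrite("pics/c5.png",np.hstack([cv2.resize(t["pixels"][170:260,220:350],(400,277)),cv2.resize(s["pixels"][170:290,290:464],(400,277))]))
E
```

```text
t 10.6 p [0.4664 0.0664 0.0946] yaw_y -6.2 zdir [-0. -0. -1.] F [ 0.2 -0.4 -5. ] w 0.327 q [ 0.09  0.03  2.18 -0.    0.93  0.2 ]
[ 0.019 -0.001  0.002] -0.003
```

View pics/c5.png

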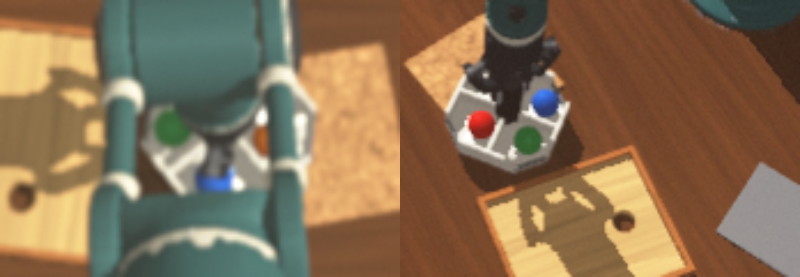

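Emit:
{"api": "play_rows", "payload": {"steps": [0.008,0,0,0,0.014,0,0,0,0.018,0,0,0,0.021,0,0,0,0.024,0,0,0,0.024,0,0,0]}}

```text
time: 11.45
tool_pos: [0.4686, 0.0887, 0.0948]
tcp_rot: [2.337, 2.098, -0.005]
wrist_force: [-0.6, -5.5, -2.0]
width: 0.323
grip_force: 24.9
```

```bash
python3 plan.py .4676 .085 .093 -6
```

```text
t 11.45 p [0.4686 0.0887 0.0948] yaw_y -6.2 zdir [-0.001 -0.003 -1.   ] F [-0.6 -5.5 -2. ] w 0.323 q [ 0.14  0.04  2.16 -0.    0.94  0.25]
[-0.004 -0.001  0.002] -0.003
```

Emit:
{"api": "play_rows", "payload": {"steps": [0.004,0,-0.003,0,0.007,0,-0.006,0,0.011,0,-0.009,0,0.014,0,-0.012,0,0.018,0,-0.015,0,0.022,0,-0.018,0,0.026,0,-0.021,0,0.031,0,-0.0235,0,0.031,0,-0.0235,0]}}

```text
time: 12.58
tool_pos: [0.4725, 0.1213, 0.1185]
tcp_rot: [-2.338, -2.098, -0.001]
wrist_force: [-1.5, -3.0, -3.1]
width: 0.322
grip_force: 25.3
```

```bash
python3 plan.py .4676 .085 .093 -6;python3 - <<'E'
from meas import *
t=cam("top");s=cam("scene")
cv2.imwrite("pics/c6.png",np.hstack([cv2.resize(t["pixels"][170:260,200:330],(400,277)),cv2.resize(s["pixels"][170:290,290:464],(400,277))]))
E
```

```text
t 12.575 p [0.4725 0.1213 0.1185] yaw_y -6.2 zdir [ 0.  0. -1.] F [-1.5 -3.  -3.1] w 0.322 q [0.2  0.03 2.13 0.   0.98 0.31]
[-0.037 -0.001  0.026] -0.004
```

View pics/c6.png

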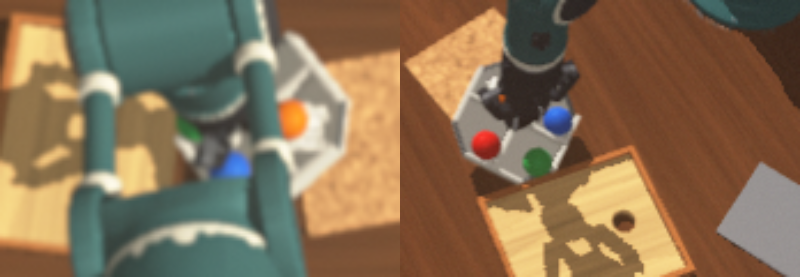

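The caddy tilts about 20° on the rim as planned, with green at the sill. I continue to about 43°.

Emit:
{"api": "play_rows", "payload": {"steps": [0.004,0,-0.002,0,0.009,0,-0.0045,0,0.014,0,-0.0065,0,0.018,0,-0.0085,0,0.023,0,-0.01,0,0.028,0,-0.0115,0,0.033,0,-0.0125,0,0.038,0,-0.0135,0,0.043,0,-0.0142,0,0.043,0,-0.0142,0]}}

```text
time: 13.92
tool_pos: [0.4773, 0.1641, 0.1326]
tcp_rot: [-2.339, -2.097, -0.001]
wrist_force: [-1.3, -3.1, -4.3]
width: 0.325
grip_force: 25.2
```

```bash
cat > look.py <<'E'
import sys
from meas import *
t=cam("top");s=cam("scene")
cv2.imwrite(f"pics/{sys.argv[1]}.png",np.hstack([cv2.resize(t["pixels"][150:270,180:330],(400,320)),cv2.resize(s["pixels"][170:320,280:467],(400,320))]))
for k,v in B.items():
    b=blob(s,*v,(350,225),90);a=blob(t,*v,(265,215),75)
    print(k,[(q[1],ray(c,q[0],z).round(3)[:2]) if q[0] is not None else None for c,q,z in((t,a,.032),(s,b,.032))])
E
python3 plan.py .4676 .085 .093 -6;python3 look.py c7
```

```text
t 13.925 p [0.4773 0.1641 0.1326] yaw_y -6.2 zdir [ 0.     0.001 -1.   ] F [-1.3 -3.1 -4.3] w 0.325 q [0.28 0.05 2.08 0.   1.01 0.39]
[-0.08  -0.001  0.04 ] -0.004
green [None, (np.int32(95), array([0.469, 0.167]))]
blue [None, (np.int32(43), array([0.405, 0.133]))]
orange [(np.int32(121), array([0.482, 0.103])), (np.int32(122), array([0.365, 0.34 ]))]
red [(np.int32(78), array([0.537, 0.137])), (np.int32(102), array([0.517, 0.112]))]
```

View pics/c7.png

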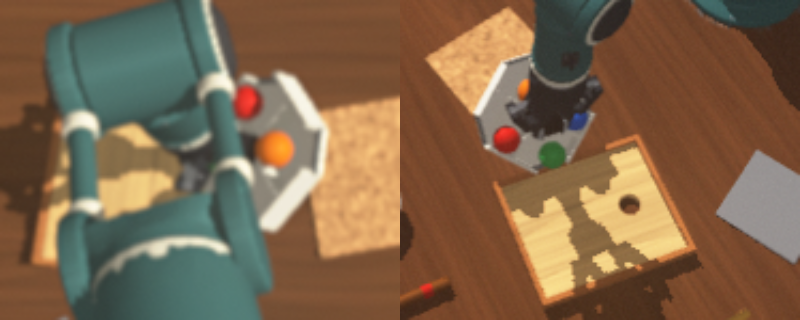

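The tilt is about 42° and all balls are still held. I tip on slowly.

Emit:
{"api": "play_rows", "payload": {"steps": [0.003,0,-0.0005,0,0.006,0,-0.001,0,0.009,0,-0.001,0,0.012,0,-0.001,0,0.015,0,-0.001,0,0.018,0,-0.001,0,0.02,0,-0.001,0,0.022,0,-0.0005,0,0.022,0,0,0,0.022,0,0,0]}}

```text
time: 15.28
tool_pos: [0.4798, 0.1857, 0.1331]
tcp_rot: [-2.339, -2.097, -0.001]
wrist_force: [-2.1, -4.0, 2.6]
width: 0.325
grip_force: 25.7
```

```bash
python3 plan.py .4676 .085 .093 -6;python3 look.py c8
```

```text
t 15.275 p [0.4798 0.1857 0.1331] yaw_y -6.3 zdir [ 0.001  0.001 -1.   ] F [-2.1 -4.   2.6] w 0.325 q [0.32 0.06 2.06 0.   1.02 0.43]
[-0.101 -0.001  0.04 ] -0.004
green [(np.int32(11), array([0.504, 0.291])), (np.int32(121), array([0.514, 0.288]))]
blue [(np.int32(16), array([0.432, 0.152])), (np.int32(6), array([0.405, 0.15 ]))]
orange [(np.int32(124), array([0.487, 0.123])), (np.int32(123), array([0.574, 0.317]))]
red [(np.int32(82), array([0.539, 0.151])), (np.int32(105), array([0.517, 0.122]))]
```

Emit:
{"api": "play_rows", "payload": {"steps": [0,0,0,0,0,0,0,0]}}

```text
time: 15.62
tool_pos: [0.4798, 0.1856, 0.133]
tcp_rot: [-2.339, -2.097, -0.001]
wrist_force: [-2.8, -2.7, 4.1]
width: 0.321
grip_force: 26.1
```

```bash
python3 look.py c9
```

```text
green [(np.int32(1), array([0.511, 0.308])), (np.int32(128), array([0.526, 0.319]))]
blue [(np.int32(15), array([0.432, 0.151])), (np.int32(6), array([0.405, 0.15 ]))]
orange [(np.int32(125), array([0.487, 0.123])), (np.int32(118), array([0.574, 0.319]))]
red [(np.int32(80), array([0.54 , 0.151])), (np.int32(105), array([0.517, 0.121]))]
```

View pics/c9.png

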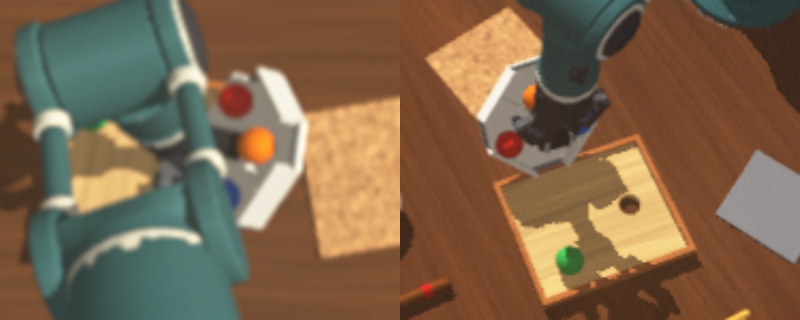

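Green has rolled into the tray at about (0.525, 0.32), and the other three balls are held. Now I retreat over the mat and stand the caddy up by pressing and dragging its lower edge on the mat.

Emit:
{"api": "play_rows", "payload": {"steps": [0,0,-0.005,0,-0.003,0,-0.012,0,-0.012,0,-0.012,0,-0.026,0,-0.012,0,-0.044,0,-0.012,0,-0.064,0,-0.012,0,-0.084,0,-0.012,0,-0.102,0,-0.012,0,-0.116,0,-0.012,0,-0.125,0,-0.012,0], "grip_force": 20}}

```text
time: 16.98
tool_pos: [0.4658, 0.0601, 0.1444]
tcp_rot: [-2.34, -2.096, -0.0]
wrist_force: [0.0, 0.4, -4.5]
width: 0.325
grip_force: 24.8
```

```bash
cat > tilt.py <<'E'
from meas import *
t=cam("top");s=cam("scene")
pts={}
for k,v in B.items():
    b=blob(s,*v,(345,215),75);a=blob(t,*v,(310,215),75)
    o=[(int(q[1]),q[0].round(1).tolist()) if q[0] is not None else None for q in(a,b)]
    r=""
    if a[0] is not None and b[0] is not None: r=tri([t,s],[a[0],b[0]]).round(3)
    print(k,o,r)
E
python3 plan.py .4676 -.03 .117 -6;python3 tilt.py
```

```text
t 16.975 p [0.4658 0.0601 0.1444] yaw_y -6.3 zdir [-0.  0. -1.] F [ 0.   0.4 -4.5] w 0.325 q [ 0.08 -0.04  2.14  0.    1.04  0.19]
[-0.089  0.012  0.027] -0.005
green [None, (4, [358.5, 288.2])] 
blue [(70, [304.5, 227.4]), (27, [349.5, 194.9])] [0.408 0.035 0.088]
orange [(79, [323.0, 208.6]), (92, [379.6, 238.7])] [ 0.417  0.074 -0.028]
red [None, (94, [316.3, 202.3])]
```

```bash
cat > th.py <<'E'
from meas import *
t=cam("top");s=cam("scene");st=bot.read_state()
p=np.array(st["tool_pos"])+[0,0,.002];R=cv2.Rodrigues(np.array(st["tcp_rot"]))[0]
X=R[:,0];Y=R[:,1];Z=np.array([0,0,1.])
ob=[(t,'blue'),(t,'orange'),(s,'red')]
c0=proj(t,[p])[0];c1=proj(s,[p])[0]
for c,k in ob:
    px=blob(c,*B[k],c0 if c is t else c1,40)
    print(k,px[:2])
for th in range(0,61,10):
    a=np.radians(th);f=lambda u,w,h:p+X*(u*np.cos(a)+h*np.sin(a))+Y*w+Z*(-u*np.sin(a)+h*np.cos(a))
    h=-.055
    print(th,"blue",proj(t,[f(.004,-.05,h)])[0].round(1),"orange",proj(t,[f(-.034,0,h)])[0].round(1),"red",proj(s,[f(.004,.05,h)])[0].round(1))
E
python3 th.py
```

```text
blue (array([304.1641791 , 227.32835821]), np.int32(67))
orange (array([322.74025974, 208.71428571]), np.int32(77))
red (array([316.44210526, 202.74736842]), np.int32(95))
0 blue [291.9 224.8] orange [307.  209.2] red [322.5 213. ]
10 blue [295.2 225.1] orange [310.  209.2] red [321.4 210.5]
20 blue [298.4 225.4] orange [312.7 209.1] red [320.4 207.7]
30 blue [301.4 225.7] orange [314.8 208.9] red [319.4 204.9]
40 blue [304.3 225.8] orange [316.4 208.5] red [318.5 202. ]
50 blue [306.7 225.9] orange [317.3 208. ] red [317.7 199.1]
60 blue [308.8 225.8] orange [317.6 207.4] red [317.1 196.3]
```

Emit:
{"api": "play_rows", "payload": {"steps": [-0.008,0,0.004,0,-0.016,0,0.012,0,-0.02,0,0.019,0,-0.02,0,0.023,0,-0.022,0,0.026,0,-0.026,0,0.027,0,-0.031,0,0.028,0,-0.036,0,0.029,0,-0.041,0,0.031,0,-0.041,0,0.031,0]}}

```text
time: 18.42
tool_pos: [0.4629, 0.0201, 0.1175]
tcp_rot: [2.338, 2.096, 0.002]
wrist_force: [-8.5, -0.7, 20.4]
width: 0.329
grip_force: 34.0
```

```bash
python3 plan.py .4676 -.03 .117 -6;python3 th.py
```

```text
t 18.425 p [0.4629 0.0201 0.1175] yaw_y -6.3 zdir [ 0.002 -0.    -1.   ] F [-8.5 -0.7 20.4] w 0.329 q [-0.01 -0.02  2.18 -0.    0.98  0.1 ]
[-0.049  0.01   0.001] -0.004
blue (array([316.13461538, 229.5       ]), np.int32(104))
orange (array([338.5, 211. ]), np.int32(10))
red (array([312.98958333, 199.88541667]), np.int32(96))
0 blue [306.3 226.8] orange [320.9 211.6] red [317.4 206.9]
10 blue [309.5 227.2] orange [324.  211.6] red [316.4 204.4]
20 blue [312.7 227.5] orange [326.7 211.5] red [315.4 201.8]
30 blue [315.7 227.7] orange [328.9 211.3] red [314.4 199. ]
40 blue [318.5 227.9] orange [330.6 211. ] red [313.6 196.2]
50 blue [321.  227.9] orange [331.6 210.5] red [312.8 193.4]
60 blue [323.2 227.9] orange [332. 210.] red [312.1 190.7]
```

Emit:
{"api": "play_rows", "payload": {"steps": [-0.005,0,0.0,0,-0.01,0,0.002,0,-0.015,0,0.005,0,-0.019,0,0.008,0,-0.023,0,0.01,0,-0.027,0,0.013,0,-0.027,0,0.013,0]}}

```text
time: 19.4
tool_pos: [0.4611, -0.0092, 0.106]
tcp_rot: [2.332, 2.095, -0.001]
wrist_force: [-10.5, -10.1, 28.4]
width: 0.325
grip_force: 40.1
```

```bash
python3 plan.py .4676 -.03 .117 -6;python3 th.py
```

```text
t 19.4 p [ 0.4611 -0.0092  0.106 ] yaw_y -6.1 zdir [ 0.004 -0.005 -1.   ] F [-10.5 -10.1  28.4] w 0.325 q [-0.07 -0.01  2.19 -0.01  0.95  0.04]
[-0.02   0.009 -0.011] -0.002
blue (array([322.97752809, 230.58426966]), np.int32(89))
orange (array([338.25714286, 212.62857143]), np.int32(35))
red (array([311.04255319, 198.14893617]), np.int32(94))
0 blue [316.2 227.9] orange [330.6 212.7] red [313.9 201.5]
10 blue [319.4 228.2] orange [333.7 212.7] red [312.9 199.2]
20 blue [322.6 228.5] orange [336.5 212.7] red [311.9 196.6]
30 blue [325.6 228.7] orange [338.7 212.4] red [310.9 193.9]
40 blue [328.4 228.9] orange [340.5 212.1] red [310.1 191.1]
50 blue [331.  228.9] orange [341.6 211.7] red [309.3 188.3]
60 blue [333.2 228.9] orange [342.1 211.2] red [308.6 185.6]
```

Emit:
{"api": "play_rows", "payload": {"steps": [-0.006,0,0.0,0,-0.012,0,0.002,0,-0.017,0,0.006,0,-0.022,0,0.01,0,-0.027,0,0.014,0,-0.03,0,0.017,0,-0.03,0,0.017,0]}}

```text
time: 20.38
tool_pos: [0.457, -0.0391, 0.0862]
tcp_rot: [2.333, 2.096, -0.002]
wrist_force: [-4.7, -9.4, 11.4]
width: 0.323
grip_force: 28.0
```

```bash
python3 plan.py .4676 -.03 .117 -6;python3 th.py
```

```text
t 20.375 p [ 0.457  -0.0391  0.0862] yaw_y -6.1 zdir [ 0.003 -0.005 -1.   ] F [-4.7 -9.4 11.4] w 0.323 q [-0.14  0.02  2.21 -0.01  0.91 -0.03]
[ 0.01   0.01  -0.031] -0.002
blue (array([325.36206897, 232.75862069]), np.int32(58))
orange (array([346.33333333, 215.57575758]), np.int32(66))
red (array([309.83544304, 197.4556962 ]), np.int32(79))
0 blue [326.1 229.9] orange [340.1 215. ] red [310.9 197.3]
10 blue [329.2 230.2] orange [343.3 215. ] red [310. 195.]
20 blue [332.3 230.5] orange [346.  214.9] red [309.  192.5]
30 blue [335.3 230.7] orange [348.3 214.7] red [308.1 189.8]
40 blue [338.2 230.8] orange [350.1 214.4] red [307.2 187.1]
50 blue [340.7 230.9] orange [351.3 214. ] red [306.5 184.4]
60 blue [342.9 230.9] orange [351.9 213.5] red [305.8 181.7]
```

Emit:
{"api": "play_rows", "payload": {"steps": [0,0,0.0015,0,0,0,0.003,0,0,0,0.003,0]}}

```text
time: 20.85
tool_pos: [0.4582, -0.0393, 0.084]
tcp_rot: [2.331, 2.095, -0.0]
wrist_force: [-3.6, -11.3, 12.7]
width: 0.323
grip_force: 29.0
```

Emit:
{"api": "play_rows", "payload": {"steps": [0,0,0,0,0,0,0,0,0,0,0,0,0,0,0,0,0,0,0,0,0,0,-0.02,0,0,0,-0.06,0,0,0,-0.1,0,0,0,-0.1,0], "jaw": 0}}

```text
time: 21.98
tool_pos: [0.4582, -0.0367, 0.1843]
tcp_rot: [2.335, 2.093, 0.008]
wrist_force: [-0.2, 0.3, -0.3]
width: 0.999
grip_force: 0.0
```

```bash
python3 plan.py .4676 -.03 .117 -6; cat > chk.py <<'E'
from meas import *
t=cam("top");s=cam("scene")
for k,v in B.items():
    if k=='green':
        a=blob(t,*v,(229,215),45);b=blob(s,*v,(371,273),60);z=.032
    else:
        a=blob(t,*v,(327,215),42);b=blob(s,*v,(327,190),42);z=.029
    print(k,[(int(q[1]),ray(c,q[0],z).round(4)[:2]) if q[0] is not None else None for c,q in((t,a),(s,b))], tri([t,s],[a[0],b[0]]).round(3) if a[0] is not None and b[0] is not None else "")
g=t["pixels"][225:243,218:238].sum(2);i=g<g.min()+110;yy,xx=np.nonzero(i);p=(xx.mean()+218,yy.mean()+225);print("recess",p,len(xx),ray(t,p,.010))
E
python3 chk.py
```

```text
t 21.975 p [ 0.4582 -0.0367  0.1843] yaw_y -6.2 zdir [ 0.008 -0.001 -1.   ] F [-0.2  0.3 -0.3] w 0.999 q [-0.13 -0.1   2.12  0.    1.12 -0.03]
[0.008 0.008 0.067] -0.004
green [(107, array([0.5271, 0.3291])), (129, array([0.5289, 0.3286]))] [0.528 0.329 0.031]
blue [(47, array([ 0.3997, -0.0459])), (95, array([ 0.4064, -0.0444]))] [ 0.402 -0.048  0.021]
orange [(76, array([ 0.4534, -0.0969])), (31, array([ 0.4595, -0.107 ]))] [ 0.457 -0.1    0.034]
red [None, (91, array([ 0.5128, -0.0514]))] 
recess (np.float64(227.2), np.float64(233.47272727272727)) 55 [0.39727167 0.27646333 0.01      ]
```

The caddy stands flat and released on the mat. Green rests at (0.528, 0.329), and the recess is at about (0.398, 0.278). I'll straddle the ball with a half-open jaw aligned along that line and roll it.

Emit:
{"api": "play_rows", "payload": {"steps": [0.02,0,0,0,0.2,0.02,0,-0.24,0.2,0.02,0,-0.24,0.2,0.02,0,-0.24,0.2,0.02,0,-0.24,0.371,0.03,0.03,-0.48,0.371,0.03,0.03,-0.48,0.371,0.03,0.03,-0.48,0.371,0.03,0.05,-0.48,0.371,0.03,0.05,-0.48], "jaw": 85}}

```text
time: 23.32
tool_pos: [0.5227, 0.3265, 0.1263]
tcp_rot: [-1.772, -2.59, 0.012]
wrist_force: [0.4, -0.3, 0.3]
width: 0.663
grip_force: 0.0
```

```bash
python3 plan.py .528 .329 .1 21.4 .528 .329 .035 21.4; python3 chk.py
```

```text
t 23.325 p [0.5227 0.3265 0.1263] yaw_y 21.3 zdir [-0.007 -0.005 -1.   ] F [ 0.4 -0.3  0.3] w 0.663 q [ 0.52  0.26  1.84 -0.    1.04  0.15]
[0.    0.006 0.026] -0.003
[0.001 0.007 0.091] -0.003
green [(84, array([0.529 , 0.3264])), (93, array([0.528 , 0.3332]))] [0.528 0.33  0.026]
blue [(86, array([ 0.4053, -0.0438])), (95, array([ 0.4059, -0.0445]))] [ 0.406 -0.044  0.029]
orange [(76, array([ 0.4534, -0.0969])), (31, array([ 0.4595, -0.107 ]))] [ 0.457 -0.1    0.034]
red [(75, array([ 0.5122, -0.0501])), (91, array([ 0.5128, -0.0514]))] [ 0.513 -0.05   0.03 ]
recess (np.float64(226.8913043478261), np.float64(233.6304347826087)) 46 [0.39677523 0.27741138 0.01      ]
```

Emit:
{"api": "play_rows", "payload": {"steps": [0.001,0.006,0.02,0,0.001,0.006,0.045,0,0.001,0.006,0.07,0,0.001,0.006,0.085,0,0.001,0.006,0.091,0,0.001,0.006,0.091,0]}}

```text
time: 24.18
tool_pos: [0.5308, 0.3322, 0.0394]
tcp_rot: [-1.774, -2.593, 0.0]
wrist_force: [0.3, -0.2, 0.6]
width: 0.666
grip_force: 0.0
```

```bash
python3 plan.py .397 .2775 .035 21.4 ; python3 chk.py
```

```text
t 24.175 p [0.5308 0.3322 0.0394] yaw_y 21.2 zdir [-0. -0. -1.] F [ 0.3 -0.2  0.6] w 0.666 q [0.52 0.37 1.88 0.   0.89 0.15]
[-0.002 -0.145  0.004] -0.003
green [(46, array([0.5305, 0.3207])), (23, array([0.5255, 0.3423]))] [0.528 0.332 0.013]
blue [(86, array([ 0.4055, -0.0435])), (94, array([ 0.4059, -0.0443]))] [ 0.406 -0.044  0.029]
orange [(76, array([ 0.4534, -0.0969])), (31, array([ 0.4595, -0.1063]))] [ 0.457 -0.1    0.033]
red [(74, array([ 0.5124, -0.0502])), (91, array([ 0.5128, -0.0514]))] [ 0.513 -0.051  0.03 ]
recess (np.float64(226.8913043478261), np.float64(233.6304347826087)) 46 [0.39677523 0.27741138 0.01      ]
```

Emit:
{"api": "play_rows", "payload": {"steps": [0,-0.005,0.003,0,-0.001,-0.012,0.004,0,-0.001,-0.022,0.004,0,-0.001,-0.034,0.004,0,-0.001,-0.046,0.004,0,-0.001,-0.058,0.004,0,-0.001,-0.07,0.004,0,-0.001,-0.082,0.004,0,-0.001,-0.094,0.004,0,-0.001,-0.104,0.004,0]}}

```text
time: 25.52
tool_pos: [0.4333, 0.2934, 0.0354]
tcp_rot: [-1.773, -2.593, 0.0]
wrist_force: [0.5, 0.7, 0.1]
width: 0.669
grip_force: 0.0
```

```bash
python3 plan.py .397 .2775 .035 21.4 ; python3 chk.py|grep -v -e blue -e orange -e red
```

```text
t 25.525 p [0.4333 0.2934 0.0354] yaw_y 21.3 zdir [-0. -0. -1.] F [0.5 0.7 0.1] w 0.669 q [0.55 0.21 2.11 0.   0.82 0.18]
[-0.002 -0.04   0.   ] -0.002
green [(23, array([0.4401, 0.2837])), (20, array([0.4344, 0.3065]))] [0.435 0.295 0.012]
recess (np.float64(224.3452380952381), np.float64(232.29761904761904)) 84 [0.40086822 0.28555985 0.01      ]
```

Emit:
{"api": "play_rows", "payload": {"steps": [-0.001,-0.008,0,0,-0.002,-0.016,0,0,-0.002,-0.023,0,0,-0.002,-0.03,0,0,-0.002,-0.036,0,0,-0.002,-0.041,0,0,-0.002,-0.045,0,0,-0.002,-0.048,0,0,-0.002,-0.048,0,0,-0.002,-0.048,0,0]}}

```text
time: 26.88
tool_pos: [0.3903, 0.2745, 0.0355]
tcp_rot: [1.773, 2.593, 0.0]
wrist_force: [0.1, 0.2, 0.8]
width: 0.672
grip_force: 0.0
```

```bash
python3 plan.py .397 .2775 .035 21.4 ; python3 - <<'E'
from meas import *
t=cam("top");s=cam("scene")
for r in (35,):
  a=blob(t,*B['green'],(227,234),r);b=blob(s,*B['green'],(385,265),r);print(a[:2],b[:2])
for z in(.024,.032):print(z,ray(t,a[0],z),ray(s,b[0],z), proj(t,[[.3975,.2785,z]]),proj(s,[[.3975,.2785,z]]))
E
```

```text
t 26.875 p [0.3903 0.2745 0.0355] yaw_y 21.3 zdir [ 0.  0. -1.] F [0.1 0.2 0.8] w 0.672 q [ 0.56  0.13  2.2  -0.    0.81  0.19]
[0.    0.007 0.   ] -0.002
(array([229.92307692, 233.69230769]), np.int32(13)) (array([390.65625, 266.     ]), np.int32(32))
0.024 [0.39551063 0.26472965 0.024     ] [0.3942489 0.2889827 0.024    ] [[225.50046299 233.01568482]] [[388.00548004 263.63894207]]
0.032 [0.39486278 0.26291314 0.032     ] [0.39710828 0.29135518 0.032     ] [[224.8876753  232.79480821]] [[388.37790397 262.60719646]]
```

Emit:
{"api": "play_rows", "payload": {"steps": [0,0.002,-0.01,0,0,0.002,-0.04,0,0,0.002,-0.09,0,0,0.002,-0.14,0,0,0.002,-0.16,0,0.06,0,-0.18,0,0.12,0,-0.18,0,0.16,0,-0.18,0,0.16,0,-0.18,0]}}

```text
time: 28.1
tool_pos: [0.3312, 0.4259, 0.2163]
tcp_rot: [-1.769, -2.596, -0.002]
wrist_force: [0.7, -0.9, 0.7]
width: 0.666
grip_force: 0.0
```

```bash
python3 chk.py; python3 - <<'E'
from meas import *
t=cam("top");s=cam("scene")
print(proj(t,[[.3975,.2785,.024]]),proj(s,[[.3975,.2785,.024]]),blob(t,*B['green'],(229,215),45)[0],blob(s,*B['green'],(371,273),60)[0])
print(bot.read_state()["tool_pos"])
E
```

```text
green [(106, array([0.3963, 0.2771])), (118, array([0.4014, 0.2801]))] [0.398 0.278 0.024]
blue [(86, array([ 0.4055, -0.0435])), (91, array([ 0.4059, -0.0446]))] [ 0.406 -0.044  0.03 ]
orange [(76, array([ 0.4534, -0.0969])), (31, array([ 0.4587, -0.1078]))] [ 0.457 -0.1    0.035]
red [(74, array([ 0.5124, -0.0502])), (91, array([ 0.5128, -0.0514]))] [ 0.513 -0.051  0.03 ]
recess (np.float64(221.39240506329114), np.float64(233.50632911392404)) 79 [0.39704693 0.29467272 0.01      ]
[[225.50046299 233.01568482]] [[388.00548004 263.63894207]] [225.35238095 233.13333333] [387.58474576 263.55932203]
[0.33241293 0.42260225 0.21547802]
```

Green triangulates to (0.398, 0.278, 0.024), so it is seated in the recess. The other three balls sit level in the caddy on the mat, so I hand the job in.

```bash
python3 -c "
from workcell import bot
print(bot.finish_job())"
```

```text
the job is handed in; nothing more can be done
None
```

The job is handed in at about 28 s of the 72 s limit, and the verdict was not shown: by the last camera check the green ball sits in the recess, and the caddy stands released on the mat with the blue, orange and red balls level in it.

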